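# Switch off the feed of the loaded cell rack

## Robot

A 7-joint arm with a two-finger parallel gripper is mounted at the origin on the work surface. World frame = base frame: x ahead of the robot, y to its left, z up, the work surface at z = 0. Lengths are in m, angles in degrees, forces in N, time in s.
With the tool pointing down it reaches from about 0.425 to 0.875 m from the base axis. Payload 4.7 kg.
Tool frame: the origin (TCP) lies between the finger pads; the fingertips stand 11 mm ahead of it and the grasp point (between the pads) lies 8 mm behind it (env.tcp_to_tips is the distance from the TCP to the fingertips, in m); z points along the fingers, y is the line along which they close (so a half turn about z gives the same grasp; the last joint's range is limited). The gripper opens to 87 mm and grips with 3 to 60 N. Pads are 19 mm wide; open, the fingers measure 117 mm over their backs; the gripper's body (75 mm by 190 mm) begins 51 mm behind the grasp point.
Start: joints at [-64.051, 18.392, -4.016, 83.108, 1.295, 78.541, -3.26], TCP at [0.276, 0.588, 0.234] pointing down, gripper open.
Joint ranges: [-163.93, 163.93], [-17.29, 119.83], [-79.2, 71.16], [3.27, 140.29], [-89.18, 269.18], [5.43, 117.66], [-154.24, 154.24]. Speed limits (degrees/s): [147.25, 147.25, 180, 180, 180, 180, 180].

## Interface

Orientations are given as [roll, pitch, yaw] about the fixed x, y, z axes, in that order (R = Rz(yaw) Ry(pitch) Rx(roll)).
In Python, from cell import env, viewer gives the robot as it stands.
- The arm moves only by the tool step_arm, never from a script. Its arguments are lists of equal length, an entry for each row: "delta_pos": the shift along the tool's x, y, z in units of 0.2 m (1.0 is 0.2 m), a list of three; "rot": the turn, a rotation vector about the tool's x, y, z in units of 1.5 rad (1.0 is 1.5 rad), a list of three; "gripper": the gripper command: -1 is shut, 1 is fully open, values between are in proportion. A call has 1 to 20 rows; each row is the pose to reach, as a shift and turn from the pose commanded when the call began, along the tool's axes at that moment; what a row does not reach only later rows make up. A row lasts 1/8 s, in which the tool goes at most 62.5 mm and 10.7 degrees, less where a joint would pass 70% of its speed; a pose out of reach is approached as far as the arm can. A call with a number of a shift or a turn outside -1 to 1 is refused whole. A call with a gripper value outside its range is refused whole. The fingers move at their own pace and stop on an object; "squeeze" is the grip in N (left out, the last holds). Time passes only in rows, so rows that repeat a pose let the fingers close. It gives the time, the measured TCP pose, the force, the opening and the grip force at its end, in the units of the state.
- env.get_obs(): the state, without advancing time (a new reading comes with each control period).
- viewer.read_camera(name): name is "side" or "top" or "wrist"; returns a dict with "img" (480x640x3 uint8, red, green, blue), "fx", "fy", "cx", "cy" (pixels), "dist" ([k1, k2, p1, p2, k3] as OpenCV has them; the pictures are not rectified), "pose" (4x4, takes a point from camera to world coordinates). Camera axes: x right, y down, z forward; pixel columns grow to the right and rows downward; lengths in m; the calibration is good to about 2 mm. A picture is of the moment at which its call begins. There is no depth.
- env.sign_off(): hands the job in; it is judged then, once.
The state is a dict: "time_s": time; "qpos": joint angles; "joint_velocities": joint speeds; "effort": joint torques, N m; "tool_pos": TCP position; "tool_rot": TCP orientation; "force": force on the tool from outside, world axes, zero at the start; "wrist_torque": the same for the moment, N m; "grip_width": finger opening in m; "grasp_force": force on a finger pad.
Only numpy, scipy, OpenCV 4.12 (cv2) and the standard library are available. Lean on these libraries where they do the work, as an engineer would, in place of code of your own. Each camera call takes 0.05 s, during which the arm holds its last target. There are 200 camera calls.

## Task

Two cell racks stand on the test bench, one full of cells and one empty, each with its own forward-off-reverse toggle switch standing in front of it on the robot's side. Set the toggle in front of the loaded rack to its centre off position, lever upright, and let go of it. Leave the other rack's toggle as it is.

Things in the scene. Friction and masses are not known exactly. Their poses are not given: they have to be found in the camera images.
- ball_a (a point): Centre of the 20 mm black ball ending the 9 mm steel lever of a toggle on a fixed grey box (110 mm along the swing x 74 x 60 mm high, yaw within 40 degrees). Pivot: mid-box, 62 mm above the bench, 55 mm from this point. Frame turns with the lever: z from pivot to ball, y level hinge axis. Rests: leaning 0.42 rad to either side, or upright = off. Starts leaning away from the robot.
- ball_b (a point): Ball centre of an identical switch, same sizes and frame; starts leaning towards the robot. Both: upright the ball is 117 mm above the bench. About 4 to 8 N at the ball moves the lever out of a rest; let go within about 0.2 rad of upright it clicks upright by itself, beyond that it falls to the side.
- loaded_rack: Fixed brown rack, 100 x 210 mm (long side roughly along y) x 52 mm high, holding two rows of six aluminium-coloured cells, tops 88 mm above the bench. Origin: middle of its underside, on the bench. It stands left (y > 0) or right (y < 0), beyond the switch that belongs to it, the one on the same side.
- empty_rack: The same rack, 52 mm high, with twelve empty dark holes and no cells, on the other side. Origin: middle of its underside, on the bench.
Mind the look-alikes: they are no part of the job. Leave any green or turquoise look-alike of the loaded_rack alone.

How it is judged:
By the outcome, as a careful person would: the job done as asked, in the order asked, and still so for the second after the job is handed in, with the robot touching nothing.
It also fails if it takes over 29 s, if anything falls off the work surface, if the arm or the gripper's body presses on something with over 40 N, if the wrist force passes 120 N, or if a joint passes its speed limit or range.

## Working session

There is one attempt and no reset: what is moved stays moved. The work goes in short steps, Python scripts to look and compute and a tool call to move; the robot and the scene stay as the last step left them, time stands still between calls to the robot, and variables do not carry over. Pictures are saved under pics/ and viewed, at most 10 in all, crops included, and the job is handed in when it is done.

Besides the shell and the picture viewer there is one more tool, called after "Emit:" by a JSON object that holds its "name" and its "arguments". step_arm: Moves the arm, as the interface text tells. Shifts and turns lie within -1 to 1; 1 stands for 0.2 m of shift or 1.5 rad of turn. Its arguments: {"type":"object","properties":{"delta_pos":{"type":"array"},"rot":{"type":"array"},"gripper":{"type":"array"},"squeeze":{"type":"number"}},"required":["delta_pos","rot","gripper"]}

```bash
mkdir -p pics; python3 - <<'E'
from cell import env, viewer
import cv2,numpy as np
o=env.get_obs();print(o['time_s'],o['tool_pos'],o['tool_rot'],o['grip_width'])
for n in('top','side'):
    c=viewer.read_camera(n);cv2.imwrite(f'pics/{n}0.png',c['img'][:,:,::-1]);print(n,c['fx'],c['cx'],c['cy'],c['dist'],np.round(c['pose'],3).tolist())
E
```

```text
0.0 [0.27596551 0.58790202 0.23246911] [-1.79889589e+02  6.51862641e-03  1.54860669e+02] 0.08686987542803294
top 452.8380732725569 324.94484750161735 243.76052873822425 [0.02960912 0.         0.         0.         0.        ] [[-0.003, -0.99, 0.14, 0.354], [-1.0, 0.003, -0.002, 0.082], [0.001, -0.14, -0.99, 1.168], [0.0, 0.0, 0.0, 1.0]]
side 578.9861016779672 320.5271552969008 231.7323820023765 [0.04748569 0.         0.         0.         0.        ] [[0.775, -0.381, 0.503, -0.25], [-0.631, -0.476, 0.612, -0.835], [0.006, -0.793, -0.61, 1.004], [0.0, 0.0, 0.0, 1.0]]
```

View pics/top0.png

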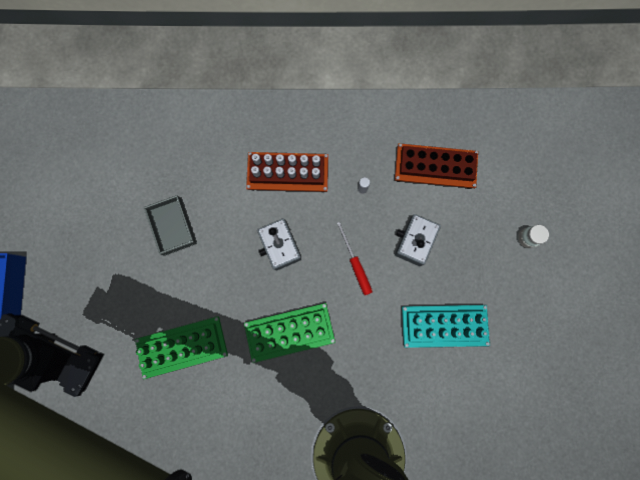

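View pics/side0.png

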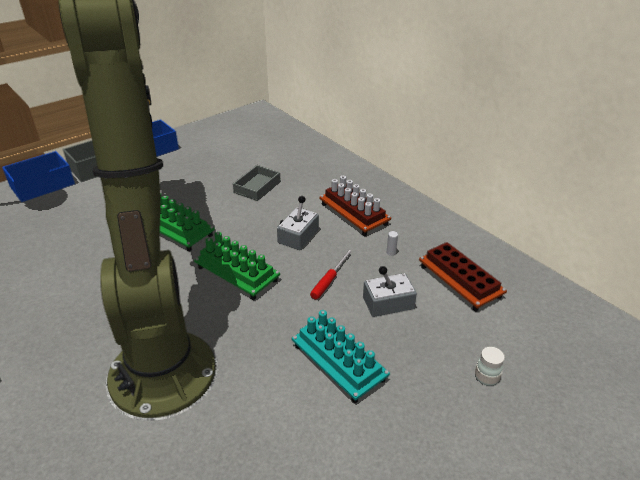

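Top view: the loaded rack (288,170) is on the left with its switch at about (279,244), ball (272,231) leaning away. The empty rack and the other switch (417,240) are on the right. Side view: left ball at (302,199), with a box at (298,226).

```bash
cat > h.py <<'E'
import numpy as np,cv2
def ray(c,p):
    K=np.array([[c['fx'],0,c['cx']],[0,c['fy'],c['cy']],[0,0,1]])
    u=cv2.undistortPoints(np.array([[p]],float),K,np.array(c['dist'],float))[0,0]
    P=np.array(c['pose']);d=P[:3,:3]@[u[0],u[1],1];return P[:3,3],d/np.linalg.norm(d)
def onz(c,p,z):
    o,d=ray(c,p);return o+d*(z-o[2])/d[2]
def tri(r):
    A=sum(np.eye(3)-np.outer(d,d) for o,d in r);b=sum((np.eye(3)-np.outer(d,d))@o for o,d in r);return np.linalg.solve(A,b)
E
python3 - <<'E'
from cell import env, viewer
from h import *
t=viewer.read_camera('top');s=viewer.read_camera('side')
def blob(c,x0,y0,x1,y1,f):
    m=f(c['img'][y0:y1,x0:x1].astype(int)).astype(np.uint8)
    n,l,st,ce=cv2.connectedComponentsWithStats(m);return [(st[i,4],ce[i]+[x0,y0]) for i in range(1,n) if st[i,4]>15],l,st
f=lambda a:a.max(2)>140
b,l,st=blob(t,250,210,310,275,f);i=1+np.argmax(st[1:,4])
pts=np.argwhere(l==i)[:,::-1]+[250,210]
w=np.array([onz(t,p,.06)[:2] for p in pts])
r=cv2.minAreaRect((w*1000).astype(np.float32));print('box',r,cv2.boxPoints(r))
k=lambda a:a.max(2)<45
bt=blob(t,262,220,285,240,k)[0];bs=blob(s,290,190,312,210,k)[0];print(bt,bs)
B=tri([ray(t,max(bt,key=lambda q:q[0])[1]),ray(s,max(bs,key=lambda q:q[0])[1])]);print('ball',B)
T=np.vstack([cv2.resize(t['img'][200:290,240:330],(600,600),interpolation=2)])
S=cv2.resize(s['img'][180:260,260:340],(600,600),interpolation=2)
cv2.imwrite('pics/c1.png',cv2.resize(np.hstack([T,S]),(800,400))[:,:,::-1])
E
```

```text
box ((512.9237060546875, 196.1375732421875), (102.29304504394531, 65.63153076171875), 23.272457122802734) [[452.97302 206.07513]
 [478.9043  145.78363]
 [572.8744  186.20001]
 [546.9431  246.49152]]
[(np.int32(43), array([272.41860465, 230.97674419]))] [(np.int32(32), array([301.375  , 199.34375]))]
ball [0.5342146  0.20367372 0.11451595]
```

View pics/c1.png

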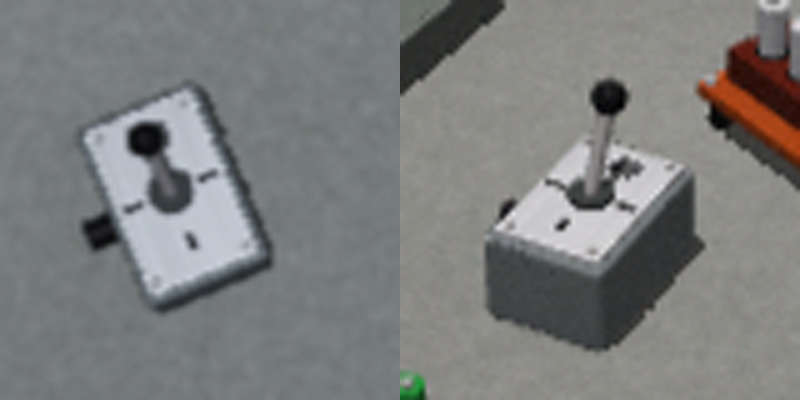

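Emit:
{"name": "step_arm", "arguments": {"delta_pos": [[-0.3,-0.2,0],[-0.6,-0.4,0],[-0.95,-0.635,0],[-0.95,-0.635,0],[-0.95,-0.635,0]], "rot": [[0,0,0],[0,0,0],[0,0,0],[0,0,0],[0,0,0]], "gripper": [1,1,1,1,1]}}

```text
time_s: 0.82
tool_pos: [0.3971, 0.3888, 0.2338]
tool_rot: [-180.0, 0.1, 154.4]
force: [0.1, 0.2, -0.6]
grip_width: 0.0868
grasp_force: 0.0
```

Emit:
{"name": "step_arm", "arguments": {"delta_pos": [[-0.3,-0.2,0],[-0.6,-0.4,0],[-0.95,-0.635,0],[-0.95,-0.635,0],[-0.95,-0.635,0],[-0.95,-0.635,0]], "rot": [[0,0,0.12],[0,0,0.24],[0,0,0.36],[0,0,0.484],[0,0,0.484],[0,0,0.484]], "gripper": [1,1,1,1,1,1]}}

```text
time_s: 1.58
tool_pos: [0.5115, 0.1991, 0.2333]
tool_rot: [-180.0, -0.1, 113.5]
force: [-0.4, 0.3, 0.2]
grip_width: 0.0871
grasp_force: 0.0
```

```bash
python3 - <<'E'
from cell import env, viewer
from h import *
from scipy.spatial.transform import Rotation as Ro
o=env.get_obs();print(o['time_s'],o['tool_pos'],o['tool_rot'],o['force'],o['grip_width'])
R=Ro.from_euler('xyz',o['tool_rot'],degrees=True).as_matrix()
print('units',R.T@(np.array([.513,.196,.107])-o['tool_pos'])/.2)
c=viewer.read_camera('wrist');cv2.imwrite('pics/w1.png',c['img'][:,:,::-1])
P=np.array(c['pose'])
K=np.array([[c['fx'],0,c['cx']],[0,c['fy'],c['cy']],[0,0,1]])
for X in([.513,.196,.06],[.5335,.2049,.112]):
    W=np.linalg.inv(P);print(cv2.projectPoints(np.array([X]),cv2.Rodrigues(W[:3,:3])[0],W[:3,3],K,np.array(c['dist']))[0].ravel())
E
```

```text
1.575 [0.51152122 0.19908105 0.23334472] [-1.79983540e+02 -6.67126675e-02  1.13455261e+02] [-0.37637672  0.29887451  0.20724591] 0.08706239734365935
units [-0.01781086  0.00083263  0.63170305]
[319.080318   223.90418852]
[350.32311409 241.44510019]
```

View pics/w1.png

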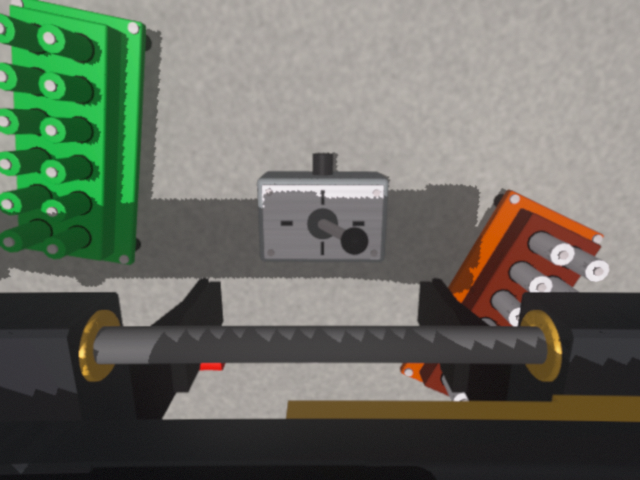

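The wrist view shows the pivot at (322,223) and the ball at (354,241), both within about 2 mm of prediction, with the box square to the gripper. I'll go down astride the lever, then close to centre the ball.

Emit:
{"name": "step_arm", "arguments": {"delta_pos": [[-0.018,0.008,0.25],[-0.018,0.008,0.45],[-0.018,0.008,0.58],[-0.018,0.008,0.63],[-0.018,0.008,0.63],[-0.018,0.008,0.63]], "rot": [[0,0,0],[0,0,0],[0,0,0],[0,0,0],[0,0,0],[0,0,0]], "gripper": [1,1,1,1,1,1]}}

```text
time_s: 2.38
tool_pos: [0.5159, 0.1953, 0.109]
tool_rot: [179.9, -0.0, 113.3]
force: [0.1, 0.8, 0.4]
grip_width: 0.0873
grasp_force: 0.0
```

Emit:
{"name": "step_arm", "arguments": {"delta_pos": [[0,0,0],[0,0,0],[0,0,0],[0,0,0],[0,0,0],[0,0,0],[0,0,0],[0,0,0],[0,0,0],[0,0,0]], "rot": [[0,0,0],[0,0,0],[0,0,0],[0,0,0],[0,0,0],[0,0,0],[0,0,0],[0,0,0],[0,0,0],[0,0,0]], "gripper": [0.5,0.2,0,-0.2,-0.4,-0.45,-0.5,-0.52,-0.54,-0.54], "squeeze": 20}}

```text
time_s: 3.62
tool_pos: [0.5149, 0.1942, 0.1072]
tool_rot: [-180.0, 0.0, 113.3]
force: [0.9, -0.9, -0.8]
grip_width: 0.0206
grasp_force: 0.2
```

Emit:
{"name": "step_arm", "arguments": {"delta_pos": [[0,0,0],[0,0,0],[0,0,0],[0,0,0],[0,0,0],[0,0,0],[0,0,-0.15],[0,0,-0.4],[0,0,-0.6],[0,0,-0.6],[0,0,-0.6]], "rot": [[0,0,0],[0,0,0],[0,0,0],[0,0,0],[0,0,0],[0,0,0],[0,0,0],[0,0,0],[0,0,0],[0,0,0],[0,0,0]], "gripper": [-0.3,0,0.3,0.7,1,1,1,1,1,1,1]}}

```text
time_s: 5.0
tool_pos: [0.5148, 0.1942, 0.227]
tool_rot: [-180.0, -0.0, 113.3]
force: [0.0, 0.3, -0.7]
grip_width: 0.0866
grasp_force: 0.0
```

```bash
python3 - <<'E'
from cell import env, viewer
from h import *
c=viewer.read_camera('wrist');s=viewer.read_camera('side')
cv2.imwrite('pics/w2.png',np.hstack([cv2.resize(c['img'],(400,300)),cv2.resize(s['img'][160:310,250:450],(400,300))])[:,:,::-1])
E
```

```text
(no output)
```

View pics/w2.png

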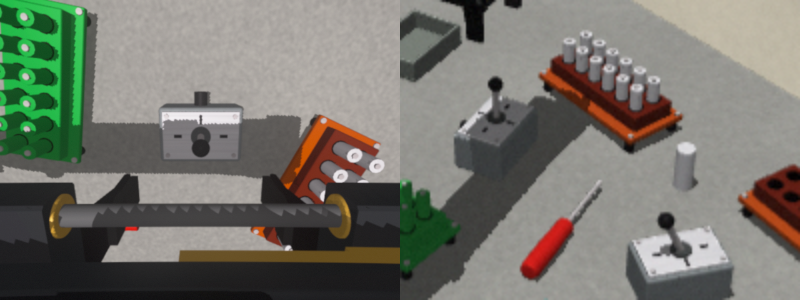

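The wrist view shows the ball at (201,148), directly in line with the pivot at (200,135), so the lever is upright. The gripper is clear, and the other toggle still leans towards the robot.

```bash
python3 -c "
from cell import env
print(env.sign_off())"
```

```text
the job is handed in; nothing more can be done
None
```

The toggle in front of the loaded rack (left side) is upright at off and released, the other toggle was left alone, and the job was handed in at about 5 s.

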